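Hold the pull test on a load cell

TASK

Get a reading from the load cell on the pull test stand: first swing the clamp lever of its test socket fully shut, then take the T-handle of the spring slide and pull it out until the slide's pointer lines up with the index blade, without pulling well past it. Finish while still holding the handle there against the spring (it snaps back if let go), with the lever left shut, the index where it was set and the other things on the bench undisturbed.

Things in the scene. Friction and masses are not known exactly. Their poses are not given: they have to be found in the camera images.
- stand: pull test stand, fixed, heading varies. Origin on the bench; the slide pulls out to its -x; z up. Grey plate 280 x 220 x 12 mm (x -150 to +130 mm, y +-110 mm). Across it at x +95 mm, y -45 to +105 mm, an aluminium load cell, 150 x 40 x 30 mm, top at z 52 mm, two round holes seen from above. Steel spring barrel at y -30 mm from x -8 mm to the cell, 26 mm thick, top at z 49 mm
- slide (a joint): spring slide, in m: 0 = home, grows as it is pulled out towards the stand's -x, stop at 0.09. Spring force about 4 N at home plus 0.1 N per mm of pull (about 11 N at 70 mm). The pointer is lined up with the index when this value equals index
- handle: T-handle on the slide, moving with it: black crossbar 16 mm thick, 60 mm long along the stand's y, axis 88 mm above the bench, on a 12 mm stem; the slide carriage below (50 mm along x, 38 mm wide) tops out 36 mm above the bench. Axes as the stand's; origin on the bench plumb below the crossbar's middle (stand x -45 mm at home, y -30 mm)
- grip (a point): middle of the T-handle's crossbar, 88 mm above the bench; free from above, take it with the fingers on its stand -x and +x sides
- pointer (a point): outer end of the slide's pointer, a 4 mm thick white-painted blade sticking out from the slide to the stand's -y, past the end of the crossbar, 42 mm above the bench; moves with the slide; point axes as the stand's
- index (a joint): where the index rider is set on its scale rail, in m, on the same scale as slide (0.035 to 0.065); it must stay as found
- mark (a point): inner end of the index blade, 4 mm thick, white-painted, on a small rider (22 x 20 mm, brass screw) on the rail at the stand's y -98 mm, 47 mm above the bench. The blade points to +y and meets the pointer end to end, about 2 mm apart across y, when their stand x is equal; axes as the stand's
- socket: black test socket on the base plate against the load cell's -x face, block 46 x 40 x 26 mm with a clamp lever; origin under its centre on the plate (12 mm above the bench), axes as the stand's; centre at stand x +50 mm, y +55 to +80 mm
- lever (a joint): clamp lever angle, in rad: 0 = fully shut, lying level over the socket with its tip towards the stand's -x; grows as it swings up, 1.57 = upright, stop at 1.65. Starts open. Stays where it is left (stiff hinge, about 1 N at the tip); shut rests on a stop
- lever_hinge (a point): the lever's hinge axis (along the stand's y), on the socket 12 mm to its +x and 46 mm above the bench; does not move
- lever_tip (a point): free end of the lever, 88 mm from the hinge; the lever is a 16 mm wide, 6 mm thick strip (its mid-plane through the hinge axis) with a black paddle 24 mm long, 28 mm wide, 8 mm thick on its last 24 mm
- screw_dish: loose bystander: open steel dish, 54 mm across, 26 mm tall, on the front corner of the base plate at stand x about -105 mm, y about +70 mm; origin under its centre
- spare_cell_a: loose bystander: spare aluminium load cell like the one on the stand, bar 150 x 40 x 30 mm; origin under its centre, long axis y
- spare_cell_b: loose bystander: spare aluminium load cell like the one on the stand, bar 150 x 40 x 30 mm; origin under its centre, long axis y
- screwdriver: loose bystander: screwdriver 170 mm long lying along its x
- flux_bottle: loose bystander: small white bottle 38 mm across, 75 mm tall, origin under its centre
- tweezers: loose bystander: steel tweezers 130 mm long, 6 mm high, lying along x
- fibre_pad: loose bystander: flat fibre pad 90 x 110 x 6 mm

How it is judged:
By the outcome, as a careful person would: the job done as asked, in the order asked, and still so for the second after the job is handed in, while the arm keeps its last pose, push and grip.
It also fails if it takes over 48 s, if anything falls off the work surface, if the arm or the gripper's body presses on something with over 40 N, if the wrist force passes 120 N, or if a joint passes its speed limit or range.

ROBOT

A 6-joint arm with a two-finger parallel gripper is mounted at the origin on the work surface. World frame = base frame: x ahead of the robot, y to its left, z up, the work surface at z = 0. Lengths are in m, angles in degrees, forces in N, time in s.
With the tool pointing down it reaches from about 0.3 to 0.75 m from the base axis. Payload 8.5 kg.
Tool frame: the origin (TCP) lies at the very end of the fingers, on their centre line; the grasp point (between the pads) lies 19 mm behind it (env.hold_point_z is the distance from the TCP to the grasp point, in m); z points along the fingers, y is the line along which they close (so a half turn about z gives the same grasp; the last joint's range is limited). The gripper opens to 85 mm and grips with 20 to 120 N. Pads are 22 mm wide; open, the fingers measure 114 mm over their backs; the gripper's body (76 mm by 85 mm) begins 54 mm behind the grasp point. The pads swing forward as they close: fully open they stand 13 mm farther back than shut.
Start: joints at [-85.101, 21.807, 74.336, -0, 83.858, -12.336], TCP at [0.163, -0.525, 0.231] pointing down, gripper open.
Joint ranges: [-178.18, 178.18], [-50.72, 133.34], [12.68, 142.11], [-81.47, 261.47], [9.98, 163.14], [-165.26, 165.26]. Speed limits (degrees/s): [136.94, 136.94, 180, 180, 180, 180].

INTERFACE

Orientations are given as a 3x3 rotation matrix whose columns are the frame's x, y, z axes.
In Python, from rig import env, optics gives the robot as it stands.
- The arm moves only by the shell command python3 -m jog 'ROWS' [OPENING] [FORCE]. ROWS is JSON, a list of rows, each an object with "linear": the shift along the tool's x, y, z in units of 40 mm (1.0 is 40 mm), a list of three; "roll": the turn about the tool's z in units of 5 degrees (1.0 is 5 degrees). A call has 1 to 12 rows; each row shifts and turns the commanded pose from where the row before left it, along the tool's axes as they then stand; what a row does not reach is not made up. A row lasts 1/12 s, in which the tool goes at most 41.7 mm and 7.16 degrees, less where a joint would pass 70% of its speed; a pose out of reach is approached as far as the arm can. A call is refused whole if a number of a shift passes 1 or a number of a turn 1, either way. A call with a gripper value outside its range is refused whole. OPENING is the opening, from -1 (shut) to 1 (fully open), set as the call begins (- or left out, the last holds). The fingers move at their own pace and stop on an object; FORCE is the grip in N (left out, the last holds). Time passes only in rows, so rows that do not move let the fingers close. It gives the time, the measured TCP pose, the force, the opening and the grip force at its end, in the units of the state.
- env.observe(): the state, without advancing time (a new reading comes with each control period).
- optics.get_image(name): name is "scene" or "side" or "wrist"; returns the picture (420x560x3 uint8, red, green, blue); there is no depth.
- optics.calibration(name): a dict with "fov_y" (degrees; the focal length in pixels is half the picture's height over the tangent of half this angle, whatever the lens; pixels are square), "cx", "cy" (the principal point, pixels), "D" ([k1, k2, p1, p2, k3] as OpenCV has them; the pictures are not rectified), "T" (4x4, takes a point from camera to world coordinates). Camera axes: x right, y down, z forward; pixel columns grow to the right and rows downward; lengths in m; the calibration is good to about 2 mm. A picture is of the moment at which its call begins: read the wrist's pose just before it. calibration takes no time and is no camera call; for the wrist camera it gives the pose at the moment of the call.
- env.close_job(): hands the job in; it is judged then, once.
The state is a dict: "time_s": time; "q": joint angles; "qvel": joint speeds; "joint_efforts": joint torques, N m; "position": TCP position; "tool_rot": TCP orientation; "ft_force": force on the tool from outside, world axes, zero at the start; "wrist_torque": the same for the moment, N m; "grip_width": finger opening in m; "gripper_force": force on a finger pad.
Only numpy, scipy, OpenCV 4.12 (cv2) and the standard library are available. Lean on these libraries where they do the work, as an engineer would, in place of code of your own. Each camera call takes 0.05 s, during which the arm holds its last target. There are 200 camera calls.

## Working session

There is one attempt and no reset: what is moved stays moved. The work goes in short steps, Python scripts to look and compute and a shell command to move; the robot and the scene stay as the last step left them, time stands still between calls to the robot, and variables do not carry over. Pictures are saved under pics/ and viewed, at most 10 in all, crops included, and the job is handed in when it is done.

```bash
ls; mkdir -p pics; python3 - <<'E'
from rig import env, optics
import cv2
for n in ("scene","side"):
    im=optics.get_image(n); cv2.imwrite(f"pics/{n}0.png",im[:,:,::-1])
    c=optics.calibration(n); print(n,c)
s=env.observe(); print(s); print(env.hold_point_z)
E
```

```text
pics
scene {'fov_y': 46.117997203244464, 'cx': 274.91984884167726, 'cy': 214.61752220116804, 'D': array([-0.03736437,  0.        ,  0.        ,  0.        ,  0.        ]), 'T': array([[-0.49136484,  0.59891922, -0.63234196,  1.16554877],
       [ 0.87082909,  0.32555503, -0.36833493,  0.36570009],
       [-0.01474076, -0.73164861, -0.68152258,  0.73589355],
       [ 0.        ,  0.        ,  0.        ,  1.        ]])}
side {'fov_y': 52.917965920665786, 'cx': 284.74639408621465, 'cy': 211.06382296075176, 'D': array([-0.11133562,  0.        ,  0.        ,  0.        ,  0.        ]), 'T': array([[-0.98492553, -0.08171849,  0.15245914,  0.47736314],
       [-0.17159437,  0.57286375, -0.80148768,  0.67436968],
       [-0.02184195, -0.81556681, -0.57825056,  0.55503242],
       [ 0.        ,  0.        ,  0.        ,  1.        ]])}
{'time_s': 0.1, 'q': array([-8.51027132e+01,  2.18382506e+01,  7.43800453e+01,  1.66115887e-03,
        8.38566206e+01, -1.23344588e+01]), 'qvel': array([ 0.01499636, -0.26856202, -0.06469147,  0.00339026, -0.01577943,
       -0.05748604]), 'joint_efforts': array([ 3.53843418e-03, -4.49223626e+01, -2.31656796e+01, -1.60136751e-04,
        3.72406648e-03,  1.04918101e-05]), 'position': array([ 0.16292518, -0.52504515,  0.23076516]), 'tool_rot': array([[ 9.55115311e-01,  2.96234257e-01, -8.29032558e-05],
       [ 2.96234109e-01, -9.55114469e-01,  1.30522588e-03],
       [ 3.07470520e-04, -1.27120000e-03, -9.99999145e-01]]), 'ft_force': array([-0.44025295, -0.657241  , -0.45338812]), 'wrist_torque': array([-0.02811834,  0.02759699, -0.04413241]), 'gripper_force': 0.0, 'grip_width': 0.08548300466029951}
0.0187
```

View pics/scene0.png

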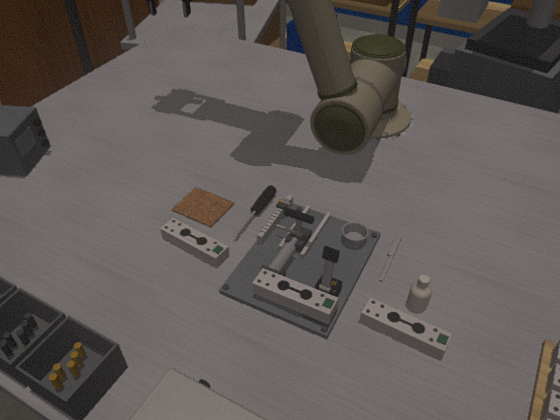

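View pics/side0.png

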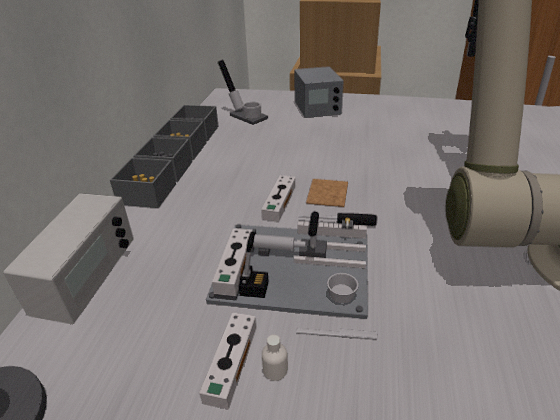

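Both views show the stand in mid-bench (scene about (300,265), side about (290,265)). I'll enlarge it in both pictures so I can pick points.

```bash
python3 - <<'E'
import cv2
a=cv2.imread("pics/scene0.png")[183:333,215:390]; b=cv2.imread("pics/side0.png")[200:325,200:385]
cv2.imwrite("pics/c1.png",cv2.resize(a,None,fx=4,fy=4,interpolation=cv2.INTER_CUBIC))
cv2.imwrite("pics/c2.png",cv2.resize(b,None,fx=4,fy=4,interpolation=cv2.INTER_CUBIC))
E
```

```text
(no output)
```

View pics/c1.png

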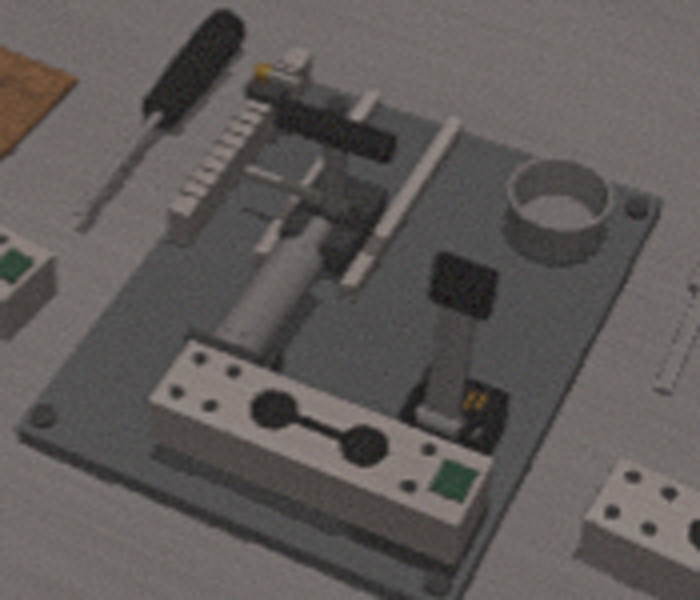

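View pics/c2.png

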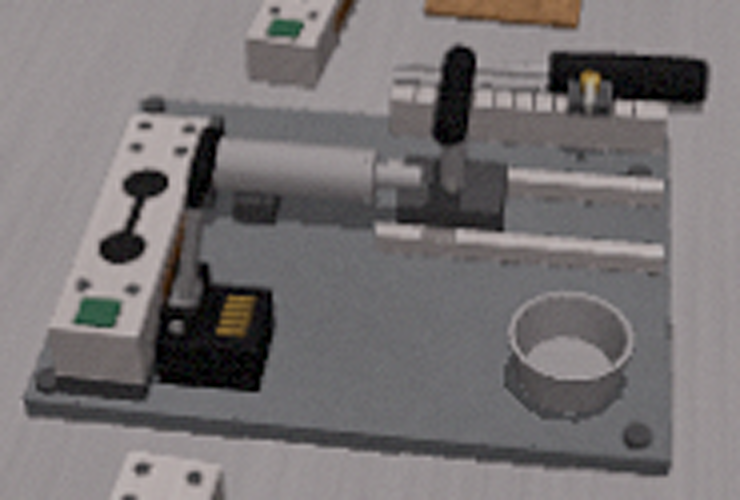

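Scene crop: holes of the cell at crop (275,408) and (363,446), crossbar (290,118)–(385,148), paddle end (470,258), rider screw (262,72), pointer tip (248,172). Side crop: holes at (146,184) and (123,247), crossbar ends (461,55) and (450,135), the lever near upright at (213,120)–(188,300), and rider screw (590,76). Next I'll triangulate these and fit the stand pose.

```bash
cat > h.py <<'E'
import numpy as np, cv2
from scipy.optimize import least_squares
def cam(c):
    f=210/np.tan(np.radians(c['fov_y']/2))
    return np.array([[f,0,c['cx']],[0,f,c['cy']],[0,0,1.]]),np.array(c['D']),np.linalg.inv(c['T'])
def proj(c,P):
    K,D,M=cam(c); P=np.atleast_2d(P)
    return cv2.projectPoints((P@M[:3,:3].T+M[:3,3])[:,None],np.zeros(3),np.zeros(3),K,D)[0][:,0]
def ray(c,p):
    K,D,M=cam(c); u=cv2.undistortPoints(np.array([[p]],float),K,D)[0,0]
    T=c['T']; return T[:3,3],T[:3,:3]@np.array([u[0],u[1],1])
def atz(c,p,z):
    o,d=ray(c,p); return o+d*(z-o[2])/d[2]
def tri(obs):
    A=np.zeros((3,3));b=np.zeros(3)
    for c,p in obs:
        o,d=ray(c,p); d=d/np.linalg.norm(d); Q=np.eye(3)-np.outer(d,d); A+=Q;b+=Q@o
    return np.linalg.solve(A,b)
def S2W(s,P):
    P=np.atleast_2d(P); c,n=np.cos(s[2]),np.sin(s[2])
    return np.c_[s[0]+c*P[:,0]-n*P[:,1],s[1]+n*P[:,0]+c*P[:,1],P[:,2]]
def W2S(s,P):
    P=np.atleast_2d(P); c,n=np.cos(s[2]),np.sin(s[2]); x=P[:,0]-s[0];y=P[:,1]-s[1]
    return np.c_[c*x+n*y,-n*x+c*y,P[:,2]]
E
python3 - <<'E'
from h import *
from rig import optics
A=optics.calibration('scene');B=optics.calibration('side')
a=lambda x,y:(215+x/4-.4,183+y/4-.4); b=lambda x,y:(200+x/4-.4,200+y/4-.4)
for n,p,q in [("hole-",(275,408),(146,184)),("hole+",(363,446),(123,247)),("bar-",(290,118),(461,55)),("bar+",(385,145),(450,135)),("screw",(262,72),(590,76))]:
    print(n,tri([(A,a(*p)),(B,b(*q))]).round(4))
obsA=[((-150,110,12),(660,207)),((130,-110,12),(22,430)),((75,-45,52),(188,342)),((115,-45,52),(150,400)),((115,105,52),(462,525)),((75,105,52),(495,455))]
obsB=[((-150,110,12),(668,464)),((130,110,12),(28,402)),((115,-45,52),(135,115)),((115,105,52),(50,335)),((75,105,52),(152,340))]
def res(s):
    r=[]
    for P,p in obsA: r.append(proj(A,S2W(s,np.array(P)/1e3))[0]-a(*p))
    for P,p in obsB: r.append(proj(B,S2W(s,np.array(P)/1e3))[0]-b(*p))
    return np.array(r).ravel()
best=min((least_squares(res,[.5,0.1,y],loss='soft_l1') for y in np.arange(0,6.3,.8)),key=lambda r:r.cost)
s=best.x; print(s,np.degrees(s[2]),best.fun.reshape(-1,2).round(1).tolist())
np.save('s.npy',s)
print("bar",W2S(s,[tri([(A,a(290,118)),(B,b(461,55))]),tri([(A,a(385,145)),(B,b(450,135))]),tri([(A,a(262,72)),(B,b(590,76))])]).round(4))
print("pointer tip",W2S(s,atz(A,a(248,172),.042)).round(4),"mark",W2S(s,atz(A,a(305,68),.047)).round(4))
print("paddle end",W2S(s,tri([(A,a(467,258)),(B,b(213,120))])).round(4))
E
```

```text
hole- [0.681  0.0979 0.0508]
hole+ [0.6802 0.1409 0.0498]
bar- [0.5436 0.0301 0.0877]
bar+ [0.5405 0.0814 0.0847]
screw [ 0.4822 -0.0193  0.0473]
[0.58702226 0.08811472 6.3242074 ] 362.3503930638031 [[1.2, -3.3], [-1.1, -0.5], [1.5, -1.0], [0.4, -0.2], [0.8, -0.4], [1.5, -0.0], [1.6, -2.2], [-1.7, -0.6], [-1.8, -0.6], [-1.0, -1.6], [-3.4, -0.8]]
bar [[-0.0457 -0.0561  0.0877]
 [-0.0468 -0.0048  0.0847]
 [-0.1091 -0.103   0.0473]]
pointer tip [[-0.0418 -0.0768  0.042 ]] mark [[-0.1209 -0.0831  0.047 ]]
paddle end [[0.0464 0.0701 0.1377]]
```

```bash
python3 -m jog '[{"linear":[0.7,-0.6,-0.15],"roll":0},{"linear":[0.7,-0.6,-0.15],"roll":0},{"linear":[0.7,-0.6,-0.15],"roll":0},{"linear":[0.7,-0.6,-0.15],"roll":0},{"linear":[0.7,-0.6,-0.15],"roll":0},{"linear":[0.7,-0.6,-0.15],"roll":0},{"linear":[0.7,-0.6,-0.15],"roll":0},{"linear":[0.7,-0.6,-0.15],"roll":0},{"linear":[0.7,-0.6,-0.15],"roll":0},{"linear":[0.7,-0.6,-0.15],"roll":0},{"linear":[0.7,-0.6,-0.15],"roll":0},{"linear":[0.7,-0.6,-0.15],"roll":0}]' -1 30
python3 -m jog '[{"linear":[0,0,0],"roll":-1},{"linear":[0,0,0],"roll":-1},{"linear":[0,0,0],"roll":-1},{"linear":[0,0,0],"roll":-1},{"linear":[0,0,0],"roll":-1},{"linear":[0,0,0],"roll":-1},{"linear":[0,0,0],"roll":-1},{"linear":[0,0,0],"roll":-1},{"linear":[0,0,0],"roll":-1},{"linear":[0,0,0],"roll":-1},{"linear":[0,0,0],"roll":-1},{"linear":[0,0,0],"roll":-1}]'
python3 -c "
from rig import env
s=env.observe();print(s['tool_rot'].round(4),s['position'],s['q'].round(1),s['time_s'])"
```

```text
time_s: 1.1
position: [0.399, -0.1488, 0.3035]
tool_rot: [[0.955, 0.296, -0.0], [0.296, -0.955, 0.0], [-0.0, -0.0, -1.0]]
ft_force: [0.7, -0.5, 0.6]
grip_width: -0.0
gripper_force: 0.0
time_s: 2.1
position: [0.3984, -0.1506, 0.3031]
tool_rot: [[0.217, 0.976, -0.001], [0.976, -0.217, 0.0], [0.0, -0.001, -1.0]]
ft_force: [-0.2, 0.3, 0.2]
grip_width: 0.0003
gripper_force: 0.0
[[ 2.167e-01  9.762e-01 -6.000e-04]
 [ 9.762e-01 -2.167e-01  4.000e-04]
 [ 3.000e-04 -7.000e-04 -1.000e+00]] [ 0.39839297 -0.15055159  0.30307091] [-36.7   6.3  83.8  -0.   90.  -24.2] 2.1
```

```bash
python3 -m jog '[{"linear":[0,0,0],"roll":-1},{"linear":[0,0,0],"roll":-1},{"linear":[0,0,0],"roll":-0.97},{"linear":[0.8,0.4,0],"roll":0},{"linear":[0.8,0.4,0],"roll":0},{"linear":[0.8,0.4,0],"roll":0},{"linear":[0.8,0.4,0],"roll":0},{"linear":[0.8,0.4,0],"roll":0},{"linear":[0.8,0.4,0],"roll":0},{"linear":[0.8,0.4,0],"roll":0},{"linear":[0,0,0],"roll":0},{"linear":[0,0,0],"roll":0}]'
python3 - <<'E'
from rig import env, optics
import cv2,pickle
c=optics.calibration('wrist'); im=optics.get_image('wrist')
cv2.imwrite('pics/w1.png',im[:,:,::-1]); pickle.dump(c,open('w1.pkl','wb')); print(c['T'].round(3),c['D'],c['fov_y'])
E
```

```text
time_s: 3.1
position: [0.5024, 0.0786, 0.3026]
tool_rot: [[-0.039, 0.999, -0.001], [0.999, 0.039, 0.0], [0.0, -0.001, -1.0]]
ft_force: [-0.1, -1.0, -0.6]
grip_width: 0.0003
gripper_force: 0.0
[[ 0.999  0.04   0.009  0.499]
 [ 0.04  -0.959 -0.279  0.15 ]
 [-0.003  0.279 -0.96   0.445]
 [ 0.     0.     0.     1.   ]] [-0.04230262  0.          0.          0.          0.        ] 67.67578398847257
```

View pics/w1.png

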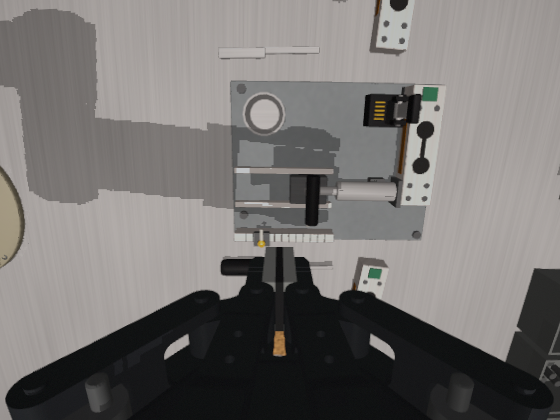

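The wrist view shows the whole stand: plate corners (231,83), (427,241), crossbar (313,200), lever paddle (413,108), index blade near (262,230). I'll enlarge it.

```bash
python3 - <<'E'
import cv2
a=cv2.imread("pics/w1.png")[72:252,225:450]
cv2.imwrite("pics/w1c.png",cv2.resize(a,None,fx=3.3,fy=3.3,interpolation=cv2.INTER_CUBIC))
E
```

```text
(no output)
```

View pics/w1c.png

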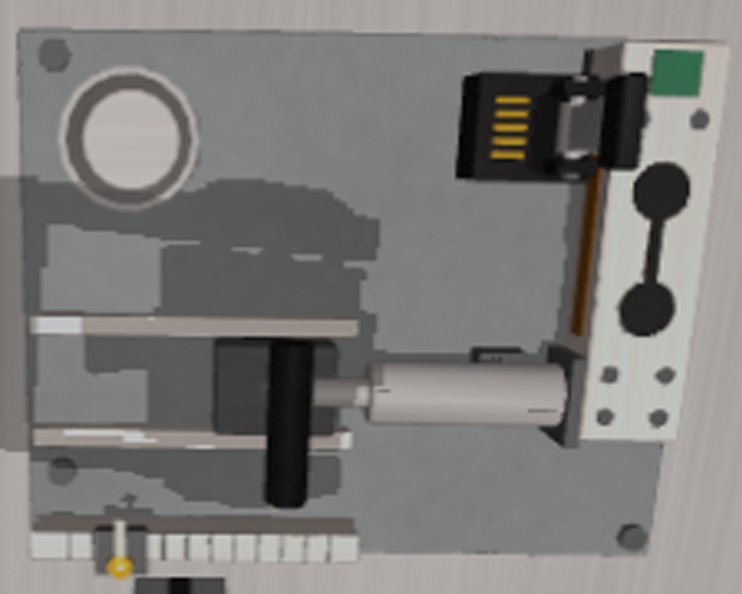

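Crop positions: plate corners (20,32) and (650,555), cell corners (582,438), (674,441), (623,43), (728,46), mark (119,523), crossbar x≈288 from y 340 to 505, paddle end x 600–645, y 73–168. I'll fit again with all three cameras.

```bash
python3 - <<'E'
from h import *
from rig import optics
import pickle
A=optics.calibration('scene');B=optics.calibration('side');W=pickle.load(open('w1.pkl','rb'))
a=lambda x,y:(215+x/4-.4,183+y/4-.4); b=lambda x,y:(200+x/4-.4,200+y/4-.4); w=lambda x,y:(225+x/3.3-.35,72+y/3.3-.35)
L=[(W,w,[((-150,110,12),(20,32)),((130,-110,12),(650,555)),((75,-45,52),(582,438)),((115,-45,52),(674,441)),((75,105,52),(623,43)),((115,105,52),(728,46))])]
def res(s):
    return np.array([proj(c,S2W(s,np.array(P)/1e3))[0]-f(*p) for c,f,o in L for P,p in o]).ravel()
r=least_squares(res,[.587,.088,.04]); s=r.x; print(s,np.degrees(s[2]),r.fun.reshape(-1,2).round(1).tolist())
np.save('s.npy',s)
print("w bar", W2S(s,[atz(W,w(288,343),.090),atz(W,w(287,503),.09)]).round(4))
print("mark",W2S(s,atz(W,w(119,523),.049)).round(4))
mid=tri([(A,a(338,133)),(B,b(456,92)),(W,w(288,422))]); print("bar mid tri",mid.round(4),W2S(s,mid).round(4))
pt=tri([(A,a(467,258)),(B,b(213,120)),(W,w(625,120))]); print("paddle end",W2S(s,pt).round(4))
print("screw",W2S(s,tri([(A,a(262,72)),(B,b(590,76)),(W,w(120,567))])).round(4))
print("ptr",W2S(s,atz(A,a(248,172),.042)).round(4), "markA",W2S(s,atz(A,a(309,62),.047)).round(4))
print("socket", W2S(s,[atz(W,w(467,75),.038),atz(W,w(460,178),.038)]).round(4))
E
```

```text
[0.58497036 0.08712306 0.03407491] 1.9523484180957802 [[-2.0, -0.2], [-0.0, 0.6], [-0.9, 1.3], [1.2, 0.6], [0.2, -0.7], [1.4, -0.8]]
w bar [[-0.0462  0.0008  0.09  ]
 [-0.0444 -0.058   0.09  ]]
mark [[-0.1081 -0.0814  0.049 ]]
bar mid tri [0.5419 0.0564 0.0865] [[-0.0441 -0.0292  0.0865]]
paddle end [[0.0463 0.0728 0.1371]]
screw [[-0.107  -0.1025  0.0471]]
ptr [[-0.0392 -0.0762  0.042 ]] markA [[-0.1235 -0.0833  0.047 ]]
socket [[0.0228 0.0933 0.038 ]
 [0.023  0.0558 0.038 ]]
```

```bash
python3 -m jog '[{"linear":[0.4,0.89,0],"roll":0},{"linear":[0.4,0.89,0],"roll":0},{"linear":[0.4,0.89,0],"roll":0},{"linear":[0.4,0.89,0],"roll":0},{"linear":[0.4,0.89,0],"roll":0},{"linear":[0,0,0.8],"roll":0},{"linear":[0,0,0.8],"roll":0},{"linear":[0,0,0.8],"roll":0},{"linear":[0,0,0.8],"roll":0},{"linear":[0,0,0.8],"roll":0},{"linear":[0,0,0.8],"roll":0},{"linear":[0,0,0],"roll":0}]'
python3 - <<'E'
from rig import env
from h import *
s=np.load('s.npy'); o=env.observe(); print(W2S(s,o['position']).round(4),o['ft_force'])
E
```

```text
time_s: 4.15
position: [0.6743, 0.1616, 0.1045]
tool_rot: [[-0.034, 0.999, -0.012], [0.999, 0.034, -0.001], [-0.001, -0.012, -1.0]]
ft_force: [-0.5, 0.6, -0.3]
grip_width: 0.0
gripper_force: 0.0
[[0.0919 0.0714 0.1045]] [-0.49405752  0.61894733 -0.29233857]
```

```bash
python3 -m jog '[{"linear":[0.06,-0.3,0],"roll":0},{"linear":[0,-0.3,0],"roll":0},{"linear":[0,-0.3,0],"roll":0},{"linear":[0,-0.25,0],"roll":0},{"linear":[0,-0.24,0.18],"roll":0},{"linear":[0,-0.24,0.18],"roll":0},{"linear":[0,-0.16,0.25],"roll":0},{"linear":[0,-0.16,0.25],"roll":0},{"linear":[0,0,0],"roll":0},{"linear":[0,0,0],"roll":0}]'
python3 - <<'E'
from rig import env
from h import *
s=np.load('s.npy'); o=env.observe(); print(W2S(s,o['position']).round(4),o['ft_force'])
E
```

```text
time_s: 4.98
position: [0.5999, 0.1625, 0.0785]
tool_rot: [[-0.035, 0.999, 0.001], [0.999, 0.035, 0.0], [-0.0, 0.001, -1.0]]
ft_force: [1.2, -0.0, -0.0]
grip_width: 0.0001
gripper_force: 0.0
[[0.0175 0.0748 0.0785]] [ 1.21189907 -0.04764421 -0.01849487]
```

```bash
python3 -m jog '[{"linear":[0,-0.15,0.15],"roll":0},{"linear":[0,-0.15,0.15],"roll":0},{"linear":[0,-0.1,0.15],"roll":0},{"linear":[0,0,0.15],"roll":0},{"linear":[0,0,0.1],"roll":0},{"linear":[0,0,0],"roll":0},{"linear":[0,0,0],"roll":0}]'
python3 - <<'E'
from rig import env
from h import *
s=np.load('s.npy'); o=env.observe(); print(W2S(s,o['position']).round(4),o['ft_force'])
E
```

```text
time_s: 5.57
position: [0.5877, 0.1623, 0.0504]
tool_rot: [[-0.036, 0.999, 0.012], [0.999, 0.036, 0.001], [0.0, 0.012, -1.0]]
ft_force: [15.5, -0.3, -1.4]
grip_width: -0.0
gripper_force: 9.6
[[0.0053 0.0751 0.0504]] [15.52523804 -0.31240182 -1.38693453]
```

```bash
python3 -m jog '[{"linear":[0,0.2,0],"roll":0},{"linear":[0,0,-0.5],"roll":0},{"linear":[0,-0.4,-0.2],"roll":0},{"linear":[0,-0.2,0],"roll":0},{"linear":[0,0,0],"roll":0},{"linear":[0,0,0],"roll":0}]'
python3 - <<'E'
from rig import env,optics
from h import *
s=np.load('s.npy'); o=env.observe(); print(W2S(s,o['position']).round(4),o['ft_force'])
im=optics.get_image('side')[:,:,::-1]
cv2.imwrite("pics/s2.png",cv2.resize(im[180:330,200:390],None,fx=4,fy=4,interpolation=cv2.INTER_CUBIC))
E
```

```text
time_s: 6.07
position: [0.5668, 0.1621, 0.0765]
tool_rot: [[-0.036, 0.999, -0.001], [0.999, 0.036, -0.0], [-0.0, -0.001, -1.0]]
ft_force: [0.4, -0.4, 0.0]
grip_width: 0.0002
gripper_force: 0.0
[[-0.0156  0.0755  0.0765]] [ 0.38063603 -0.37752364  0.02152394]
```

View pics/s2.png

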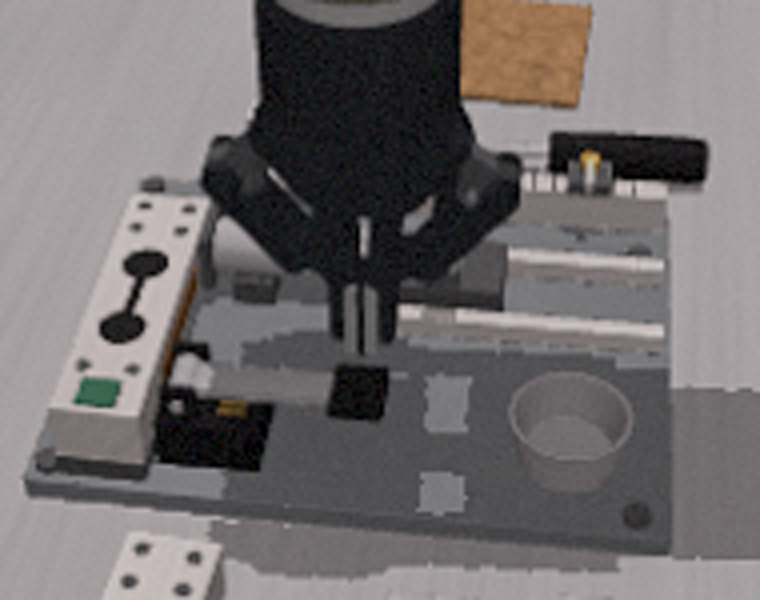

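The lever lies nearly level (paddle at crop (358,390)), with the fingers above it and the dish undisturbed. I'll press it down onto its stop.

```bash
python3 -m jog '[{"linear":[0,0,0.3],"roll":0},{"linear":[0,0,0.2],"roll":0},{"linear":[0,0,0.1],"roll":0},{"linear":[0,0,0.08],"roll":0},{"linear":[0,0,0.05],"roll":0},{"linear":[0,0,0.05],"roll":0},{"linear":[0,0,0],"roll":0},{"linear":[0,0,0],"roll":0}]'
```

```text
time_s: 6.78
position: [0.5671, 0.1621, 0.0486]
tool_rot: [[-0.037, 0.999, 0.001], [0.999, 0.037, -0.0], [-0.0, 0.001, -1.0]]
ft_force: [-12.1, -2.4, 27.6]
grip_width: -0.0002
gripper_force: 13.8
```

```bash
python3 -m jog '[{"linear":[0,0,-0.5],"roll":0},{"linear":[0,0,-0.9],"roll":0},{"linear":[0,0,-0.9],"roll":0},{"linear":[0,0,-0.9],"roll":0},{"linear":[0,0,-0.6],"roll":0},{"linear":[-0.7,-0.2,0],"roll":0},{"linear":[-0.7,-0.2,0],"roll":0},{"linear":[-0.7,-0.2,0],"roll":0},{"linear":[-0.53,-0.15,0],"roll":0},{"linear":[0,0,0],"roll":0},{"linear":[0,0,0],"roll":0}]' 1 60
python3 - <<'E'
from rig import env
from h import *
s=np.load('s.npy'); o=env.observe(); print(W2S(s,o['position']).round(4),o['ft_force'])
E
```

```text
time_s: 7.7
position: [0.5412, 0.0551, 0.1978]
tool_rot: [[-0.034, 0.999, 0.0], [0.999, 0.034, 0.0], [0.0, 0.0, -1.0]]
ft_force: [-0.2, 0.6, 0.6]
grip_width: 0.0851
gripper_force: 0.0
[[-0.0448 -0.0305  0.1978]] [-0.24586896  0.55941478  0.57689431]
```

Right above the handle. I'll go down 129 mm, then close.

```bash
python3 -m jog '[{"linear":[0,0,0.7],"roll":0},{"linear":[0,0,0.7],"roll":0},{"linear":[0,0,0.6],"roll":0},{"linear":[0,0,0.5],"roll":0},{"linear":[0,0,0.4],"roll":0},{"linear":[0,0,0.32],"roll":0},{"linear":[0,0,0],"roll":0},{"linear":[0,0,0],"roll":0}]'
python3 -m jog '[{"linear":[0,0,0],"roll":0},{"linear":[0,0,0],"roll":0},{"linear":[0,0,0],"roll":0},{"linear":[0,0,0],"roll":0},{"linear":[0,0,0],"roll":0},{"linear":[0,0,0],"roll":0},{"linear":[0,0,0],"roll":0},{"linear":[0,0,0],"roll":0}]' -1 60
python3 - <<'E'
from rig import env
from h import *
s=np.load('s.npy'); o=env.observe(); print(W2S(s,o['position']).round(4),o['ft_force'])
E
```

```text
time_s: 8.37
position: [0.5412, 0.0567, 0.0687]
tool_rot: [[-0.037, 0.999, -0.001], [0.999, 0.037, 0.0], [0.0, -0.001, -1.0]]
ft_force: [0.2, -0.0, 0.2]
grip_width: 0.0851
gripper_force: 0.0
time_s: 9.03
position: [0.5419, 0.0558, 0.0694]
tool_rot: [[-0.036, 0.999, 0.002], [0.999, 0.036, 0.0], [-0.0, 0.002, -1.0]]
ft_force: [2.8, 1.9, 2.3]
grip_width: 0.0141
gripper_force: 58.6
[[-0.0441 -0.0298  0.0694]] [2.79994104 1.86964483 2.34183456]
```

```bash
python3 -m jog '[{"linear":[0,-0.2,0],"roll":0},{"linear":[0,-0.2,0],"roll":0},{"linear":[0,-0.2,0],"roll":0},{"linear":[0,-0.2,0],"roll":0},{"linear":[0,-0.2,0],"roll":0},{"linear":[0,-0.2,0],"roll":0},{"linear":[0,-0.1,0],"roll":0},{"linear":[0,0,0],"roll":0},{"linear":[0,0,0],"roll":0},{"linear":[0,0,0],"roll":0}]'
python3 - <<'E'
from rig import env,optics
from h import *
s=np.load('s.npy'); o=env.observe(); print(W2S(s,o['position']).round(4),o['ft_force'],o['grip_width'])
ims={n:optics.get_image(n)[:,:,::-1] for n in("scene","side","wrist")}
for n in ims: cv2.imwrite(f"pics/{n}3.png",ims[n])
import pickle; pickle.dump(optics.calibration('wrist'),open('w3.pkl','wb'))
W=optics.calibration('wrist')
P=S2W(s,[[-.107,-.083,.047],[-.1,-.079,.042]])
C={n:proj(optics.calibration(n),P).mean(0) for n in ims}; print(C)
t=[]
for n in ims:
    x,y=[int(v) for v in C[n]]; x=max(30,min(530,x)); y=max(30,min(390,y)); t.append(cv2.resize(ims[n][y-30:y+30,x-30:x+30],(266,266),interpolation=cv2.INTER_CUBIC)); print(n,x-30,y-30)
cv2.imwrite("pics/t3.png",cv2.hconcat(t))
E
```

```text
time_s: 9.87
position: [0.4909, 0.0543, 0.0694]
tool_rot: [[-0.036, 0.999, 0.005], [0.999, 0.036, 0.001], [0.001, 0.005, -1.0]]
ft_force: [9.9, 5.0, -0.9]
grip_width: 0.0142
gripper_force: 58.8
[[-0.0951 -0.0296  0.0694]] [ 9.90815951  4.95438952 -0.93383565] 0.014217084572418078
{'scene': array([288.62670992, 204.92462098]), 'side': array([345.05829615, 226.6969877 ]), 'wrist': array([265.83593057, 321.53432705])}
scene 258 174
side 315 196
wrist 235 291
```

View pics/t3.png

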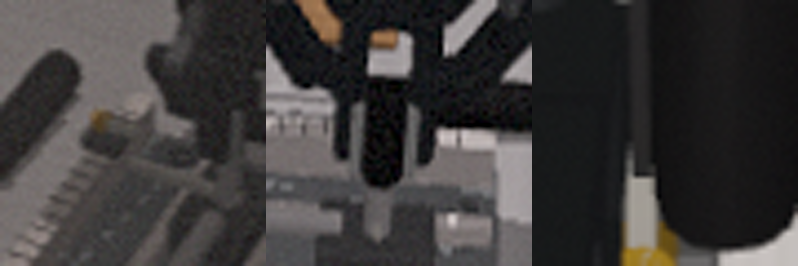

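The wrist panel shows the white mark blade at crop (640,200), with a darker strip in line above it at (641,90). The pointer itself isn't clear yet. I'll project the candidates to identify the strip.

```bash
python3 - <<'E'
from h import *
from rig import optics
import pickle
s=np.load('s.npy');W=pickle.load(open('w3.pkl','rb'));A=optics.calibration('scene')
a=lambda x,y:(215+x/4-.4,183+y/4-.4)
im=cv2.imread('pics/wrist3.png').astype(int).sum(2)//3
for r in (295,305,315,325,329,333,340): print(r,im[r,250:272].tolist())
for r in (160,180,200,220,240,260,280): print(r,im[r,250:272].tolist())
for x in(-.107,-.1,-.095,-.090): print(x,proj(W,S2W(s,[[x,-.083,.049],[x,-.079,.044],[x,-.05,.044],[x,-.07,.012]])).round(1).tolist())
for p in((297,78),(303,80),(310,72)): print(p,W2S(s,atz(A,a(*p),.047)).round(4))
print(W2S(s,[atz(A,a(248,172),.042),atz(A,a(325,203),.042)]).round(4))
print([proj(A,S2W(s,[[x,-.079,.044],[x,-.083,.049]])).round(1).tolist() for x in (-.107,-.095)])
E
```

```text
295 [24, 25, 25, 23, 23, 24, 29, 39, 40, 39, 36, 25, 19, 19, 19, 19, 17, 19, 20, 20, 22, 21]
305 [24, 25, 23, 23, 26, 23, 27, 35, 40, 40, 37, 29, 19, 19, 19, 18, 21, 20, 19, 19, 20, 22]
315 [23, 21, 24, 26, 26, 24, 22, 32, 40, 40, 40, 30, 17, 17, 19, 19, 17, 19, 21, 21, 22, 22]
325 [23, 23, 25, 28, 25, 24, 53, 68, 40, 39, 39, 32, 16, 16, 19, 18, 20, 21, 20, 19, 20, 23]
329 [21, 22, 28, 28, 26, 23, 75, 97, 40, 39, 40, 48, 47, 15, 18, 18, 18, 19, 21, 20, 22, 22]
333 [22, 24, 28, 30, 26, 41, 111, 155, 155, 155, 155, 145, 102, 15, 18, 20, 19, 20, 18, 20, 22, 22]
340 [20, 23, 26, 24, 28, 64, 122, 155, 155, 155, 155, 155, 140, 91, 49, 19, 18, 19, 19, 20, 21, 22]
160 [108, 108, 107, 108, 108, 108, 108, 108, 108, 108, 108, 108, 108, 108, 108, 108, 108, 108, 108, 108, 108, 108]
180 [108, 108, 107, 107, 108, 108, 108, 109, 109, 109, 110, 110, 110, 110, 110, 109, 109, 110, 110, 110, 110, 109]
200 [51, 60, 69, 69, 68, 69, 68, 69, 69, 69, 70, 69, 69, 75, 79, 79, 80, 79, 80, 80, 81, 80]
220 [75, 75, 75, 75, 74, 75, 75, 75, 75, 75, 68, 43, 14, 14, 16, 16, 17, 16, 17, 16, 15, 14]
240 [75, 74, 74, 75, 75, 75, 75, 74, 75, 75, 68, 44, 14, 19, 18, 18, 19, 20, 20, 21, 21, 22]
260 [90, 90, 90, 90, 91, 90, 90, 91, 89, 67, 22, 19, 16, 18, 19, 18, 19, 20, 19, 20, 22, 24]
280 [90, 90, 90, 90, 90, 90, 72, 30, 21, 20, 19, 19, 19, 17, 18, 18, 19, 21, 20, 20, 21, 23]
-0.107 [[259.9, 328.8], [260.3, 318.3], [259.5, 276.7], [262.5, 279.9]]
-0.1 [[271.4, 328.8], [271.5, 318.3], [271.3, 276.7], [272.3, 279.9]]
-0.095 [[279.5, 328.8], [279.5, 318.3], [279.7, 276.8], [279.3, 279.9]]
-0.09 [[287.7, 328.8], [287.5, 318.3], [288.0, 276.8], [286.3, 279.9]]
(297, 78) [[-0.1092 -0.0833  0.047 ]]
(303, 80) [[-0.1092 -0.0798  0.047 ]]
(310, 72) [[-0.1165 -0.0793  0.047 ]]
[[-0.0392 -0.0762  0.042 ]
 [-0.0367 -0.032   0.042 ]]
[[[290.2, 204.4], [288.5, 202.0]], [[287.7, 207.8], [286.0, 205.5]]]
```

The pointer's tip is hidden under the crossbar from the wrist, and the scene view is too coarse (0.35 px/mm). I'll ease the handle back home, let go, and photograph pointer and mark together with the wrist camera straight above them.

```bash
python3 -m jog '[{"linear":[0,0.25,0],"roll":0},{"linear":[0,0.25,0],"roll":0},{"linear":[0,0.25,0],"roll":0},{"linear":[0,0.25,0],"roll":0},{"linear":[0,0.2,0],"roll":0},{"linear":[0,0.1,0],"roll":0},{"linear":[0,0,0],"roll":0},{"linear":[0,0,0],"roll":0},{"linear":[0,0,0],"roll":0}]'
python3 -m jog '[{"linear":[0,0,0],"roll":0},{"linear":[0,0,0],"roll":0},{"linear":[0,0,0],"roll":0},{"linear":[0,0,0],"roll":0},{"linear":[0,0,0],"roll":0},{"linear":[0,0,-0.5],"roll":0},{"linear":[0,0,-0.6],"roll":0},{"linear":[0,0,-0.6],"roll":0},{"linear":[0,0,0],"roll":0}]' 1
python3 -m jog '[{"linear":[-0.6,-0.15,0],"roll":0},{"linear":[-0.6,-0.15,0],"roll":0},{"linear":[-0.6,-0.15,0],"roll":0},{"linear":[-0.6,-0.15,0],"roll":0},{"linear":[-0.6,-0.15,0],"roll":0},{"linear":[0,0,0],"roll":0},{"linear":[0,0,0],"roll":0},{"linear":[0,0,0],"roll":0}]'
python3 - <<'E'
from rig import env,optics
from h import *
import pickle
W=optics.calibration('wrist'); im=optics.get_image('wrist')[:,:,::-1]; pickle.dump(W,open('w4.pkl','wb')); cv2.imwrite('pics/w4.png',im)
s=np.load('s.npy'); P=S2W(s,[[-.107,-.083,.049],[-.044,-.079,.044],[-.045,-.03,.09]]); p=proj(W,P); print(p.round(1))
x,y=[int(v) for v in p.mean(0)]; x0,y0=max(0,x-95),max(0,y-70); print(x0,y0)
cv2.imwrite('pics/w4c.png',cv2.resize(im[y0:y0+145,x0:x0+195],None,fx=4,fy=4,interpolation=cv2.INTER_CUBIC))
E
```

```text
time_s: 10.77
position: [0.5417, 0.0558, 0.0694]
tool_rot: [[-0.036, 0.999, 0.002], [0.999, 0.036, -0.0], [-0.0, 0.002, -1.0]]
ft_force: [3.8, 1.0, 4.5]
grip_width: 0.0138
gripper_force: 59.5
time_s: 11.52
position: [0.5428, 0.0557, 0.141]
tool_rot: [[-0.037, 0.999, 0.007], [0.999, 0.037, -0.001], [-0.001, 0.007, -1.0]]
ft_force: [0.8, -0.2, -0.2]
grip_width: 0.0854
gripper_force: 0.0
time_s: 12.18
position: [0.5154, -0.0647, 0.1366]
tool_rot: [[-0.036, 0.999, -0.001], [0.999, 0.036, 0.0], [0.0, -0.001, -1.0]]
ft_force: [-0.0, 0.1, -0.0]
grip_width: 0.0851
gripper_force: 0.0
[[234.9 123.8]
 [322.7 118.3]
 [335.4  26. ]]
202 19
```

View pics/w4c.png

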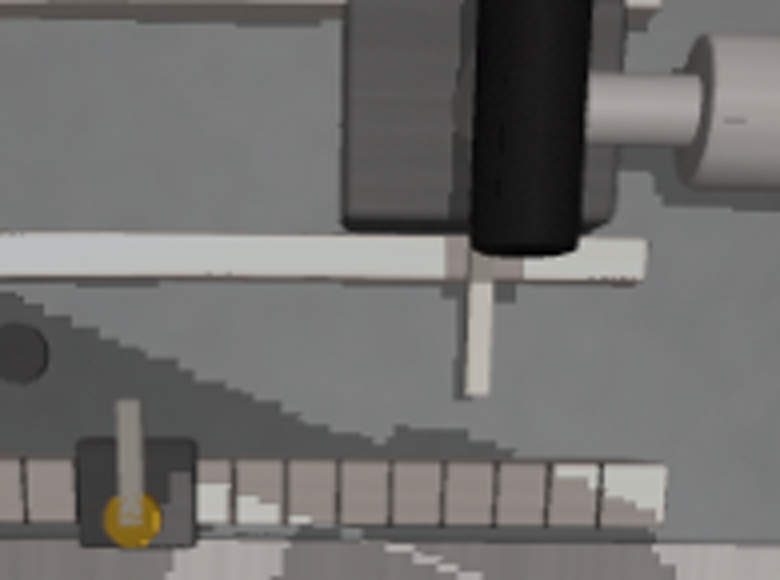

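This is clear: pointer tip centre at crop (477,392) and mark tip at (127,402), with both things undisturbed.

```bash
python3 - <<'E'
from h import *
import pickle
s=np.load('s.npy');W=pickle.load(open('w4.pkl','rb'))
w=lambda x,y:(202+x/4-.375,19+y/4-.375)
for dz in(0,.003):
    p=W2S(s,atz(W,w(477,392),.042+dz))[0]; m=W2S(s,atz(W,w(127,402),.047+dz))[0]; print(p.round(4),m.round(4),(p-m)[0].round(4))
print(W2S(s,[[.5417,.0558,.0694]]))
E
```

```text
[-0.0451 -0.0778  0.042 ] [-0.1082 -0.0798  0.047 ] 0.0631
[-0.0455 -0.0778  0.045 ] [-0.1078 -0.0797  0.05  ] 0.0623
[[-0.04431236 -0.02983073  0.0694    ]]
```

```bash
python3 -m jog '[{"linear":[0.6,0.15,0],"roll":0},{"linear":[0.6,0.15,0],"roll":0},{"linear":[0.6,0.15,0],"roll":0},{"linear":[0.6,0.15,0],"roll":0},{"linear":[0.6,0.15,0],"roll":0},{"linear":[0,0,0],"roll":0},{"linear":[0,0,0.5],"roll":0},{"linear":[0,0,0.5],"roll":0},{"linear":[0,0,0.4],"roll":0},{"linear":[0,0,0.3],"roll":0},{"linear":[0,0,0],"roll":0},{"linear":[0,0,0],"roll":0}]'
python3 -m jog '[{"linear":[0,0,0],"roll":0},{"linear":[0,0,0],"roll":0},{"linear":[0,0,0],"roll":0},{"linear":[0,0,0],"roll":0},{"linear":[0,0,0],"roll":0},{"linear":[0,0,0],"roll":0},{"linear":[0,0,0],"roll":0},{"linear":[0,0,0],"roll":0},{"linear":[0,0,0],"roll":0}]' -1 80
python3 - <<'E'
from rig import env
from h import *
s=np.load('s.npy'); o=env.observe(); print(W2S(s,o['position']).round(4),o['ft_force'])
E
```

```text
time_s: 13.23
position: [0.5409, 0.0562, 0.0688]
tool_rot: [[-0.037, 0.999, -0.001], [0.999, 0.037, 0.0], [0.0, -0.001, -1.0]]
ft_force: [0.2, -0.5, 0.3]
grip_width: 0.0857
gripper_force: 0.0
time_s: 13.98
position: [0.5419, 0.0558, 0.0694]
tool_rot: [[-0.036, 0.999, 0.002], [0.999, 0.036, -0.0], [-0.0, 0.002, -1.0]]
ft_force: [3.0, 0.8, 4.1]
grip_width: 0.0138
gripper_force: 78.0
[[-0.0441 -0.0298  0.0694]] [3.03419892 0.75985043 4.08995506]
```

```bash
python3 -m jog '[{"linear":[0,-0.2,0],"roll":0},{"linear":[0,-0.25,0],"roll":0},{"linear":[0,-0.25,0],"roll":0},{"linear":[0,-0.25,0],"roll":0},{"linear":[0,-0.25,0],"roll":0},{"linear":[0,-0.2,0],"roll":0},{"linear":[0,-0.15,0],"roll":0},{"linear":[0,0,0],"roll":0},{"linear":[0,0,0],"roll":0},{"linear":[0,0,0],"roll":0},{"linear":[0,0,0],"roll":0},{"linear":[0,0,0],"roll":0}]'
python3 - <<'E'
from rig import env
from h import *
s=np.load('s.npy'); o=env.observe(); print(W2S(s,o['position']).round(4),o['ft_force'],o['qvel'].round(2))
E
```

```text
time_s: 14.98
position: [0.4811, 0.0541, 0.0695]
tool_rot: [[-0.036, 0.999, 0.005], [0.999, 0.036, 0.001], [0.001, 0.005, -1.0]]
ft_force: [9.4, 6.0, 1.4]
grip_width: 0.0134
gripper_force: 78.3
[[-0.105  -0.0295  0.0695]] [9.35864775 5.95439046 1.39321242] [ 0.08 -0.05 -0.16  0.05  0.04 -0.14]
```

```bash
python3 -m jog '[{"linear":[0,-0.05,0],"roll":0},{"linear":[0,0,0],"roll":0},{"linear":[0,0,0],"roll":0},{"linear":[0,0,0],"roll":0},{"linear":[0,0,0],"roll":0},{"linear":[0,0,0],"roll":0}]'
python3 - <<'E'
from rig import env,optics
from h import *
s=np.load('s.npy'); o=env.observe(); print(W2S(s,o['position']).round(4),o['ft_force'],o['qvel'].round(2))
a=optics.get_image('scene')[:,:,::-1][180:320,250:365]; b=optics.get_image('side')[:,:,::-1][190:310,220:380]
cv2.imwrite('pics/f.png',cv2.hconcat([cv2.resize(a,(390,475),interpolation=cv2.INTER_CUBIC),cv2.resize(b,(400,475),interpolation=cv2.INTER_CUBIC)]))
E
```

```text
time_s: 15.48
position: [0.4792, 0.054, 0.0695]
tool_rot: [[-0.036, 0.999, 0.005], [0.999, 0.036, 0.001], [0.001, 0.005, -1.0]]
ft_force: [9.6, 6.2, -0.1]
grip_width: 0.0137
gripper_force: 78.3
[[-0.1068 -0.0295  0.0695]] [ 9.55731442  6.2307715  -0.06625481] [ 0.05 -0.02  0.05 -0.06 -0.13  0.03]
```

View pics/f.png

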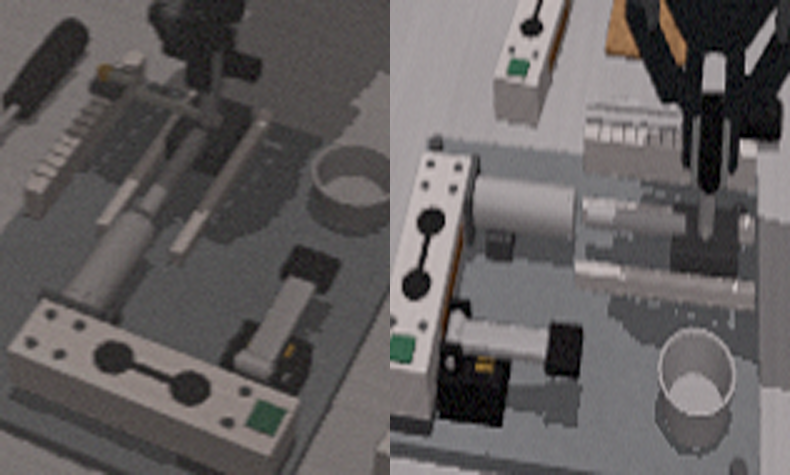

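The lever is shut (left panel (285,310), right panel (510,340)). In the left panel the pointer and index blade run as one line from (105,75) to (205,115), and the dish is in place. Handing in.

```bash
python3 -c "
from rig import env
print(env.close_job())"
```

```text
the job is handed in; nothing more can be done
None
```

I swung the clamp lever fully shut, then pulled the T-handle out about 62.7 mm, against about 63 mm measured to the index. I handed the job in at about 15.5 s, still gripping the handle against the spring; the index and the other bench items in view look undisturbed, and the system did not report whether it passed.

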